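# Take an engine control unit apart for bench reading

## Task

A control unit with its customer's key on top stands on the bench, screws already out. Take it apart from the top down: lay the key flat, buttons up, on the middle of the reader's round coil pad, set the cover, fins up, in the middle of the rubber mat, rest the circuit board gently, centred and square, on the four standoffs of the probe frame with its plug towards the frame's open edge (away from the probe pens), and last put the empty housing flat, right way up, in the blue job tray. Leave the dish of screws where it stands, and let go of everything.

Things in the scene. Friction and masses are not known exactly. Their poses are not given: they have to be found in the camera images.
- key_mid (a point): Customer's flip key, blade folded: black rounded slab 72 x 40 x 16 mm, three grey buttons on top; starts lying on the cover's fins, topmost in the stack. Point: its centre, half-way up. x along its 72 mm, y across its 40 mm, z up out of the buttons.
- cover_mid (a point): Aluminium cover of the control unit, second in the stack, resting loose on the housing's rim: plate 86 x 56 x 4 mm with a block of cooling fins 60 x 32 mm, 14 mm tall, amid its top. Point: centre of the fin block, 11 mm above the cover's underside, 7 mm below the fin tops. x along the 86 mm, y across the 32 mm of the fins (the width to grip), z up.
- board_plug (a point): Green circuit board 100 x 46 x 2 mm, third in the stack, loose in the housing (2 mm play); lifts straight up. Point: centre of its black plug header, to grip, 24 (x) x 38 (y) x 20 mm tall, at one end, in sight beside the cover; other parts are 2 mm high. x points outwards along the board, z up. Board's middle: 46 mm towards -x; underside 12 mm below; mass centre 20 mm towards -x.
- housing_mid (a point): Aluminium housing of the control unit, bottom of the stack, on the table: shallow open tray 56 mm wide (y, the width to grip), 16 mm tall, side walls 105 mm long, thin flanges with screw holes at both ends, 138 mm over all (x). Point: its centre, half-way up, 8 mm above its underside. x along its length towards the plug end, z up. The board's underside lies 10 mm above the housing's.
- coil (a point): Transponder reader's coil pad: flat round black pad 84 mm in diameter with copper rings, raised 3 mm at one end of a fixed grey box 150 x 92 x 26 mm that has a small screen at its other end. Point: centre of the pad's top, 29 mm above the table. x runs along the box from screen to pad, z up.
- mat: Ribbed black rubber cleaning mat, 150 mm (x) x 116 mm (y) x 4 mm, fixed. Origin: centre of its underside; its top is 4 mm above.
- frame: Probe frame, fixed: dark steel plate 150 (x) x 120 (y) x 5 mm with four brass standoffs 80 (x) x 30 mm (y) apart about its middle, flat tops 25 mm above the table. Along its -x edge stands a gantry 56 mm high with three probe pens turned outwards, up to 72 mm high. Origin: centre of the plate's underside; +x points to the open edge. A centred board has its header's centre at x 46, z 37 mm.
- tray: Blue plastic job tray, 200 mm (x) x 146 mm (y) x 20 mm tall, fixed, walls and floor 3 mm thick. Origin: centre of its underside.
- dish_mid (a point): Round steel dish with the unit's four screws, 72 mm across and 16 mm high, loose on the table; to be left where it is. Point: its centre, half-way up.

How it is judged:
On the way, in this order (a step that is already met when the one before it is completed fails the run):
1. the key lies flat on the reader's round coil pad (horizontal distance between key_mid and coil below 0.015 m and z of key_mid in the frame of coil between 0.004 and 0.0125 m and angle between key_mid's own z axis and vertical below 0.12 rad and linear speed of key below 0.02 m/s and angular speed of key below 0.2 rad/s), for 0.2 s.
2. the cover lies fins up in the middle of the rubber mat (horizontal distance between cover_mid and mat below 0.02 m and z of cover_mid in the frame of mat between 0.0115 and 0.0195 m and angle between cover_mid's own z axis and vertical below 0.1 rad and linear speed of cover below 0.02 m/s and angular speed of cover below 0.2 rad/s), for 0.2 s.
3. the board rests level on the four standoffs of the probe frame, plug towards the open edge (x of board_plug in the frame of frame between 0.036 and 0.056 m and y of board_plug in the frame of frame between -0.01 and 0.01 m and z of board_plug in the frame of frame between 0.0335 and 0.0405 m and angle between board_plug's own z axis and vertical below 0.07 rad and angle between the x axis of board_plug and the x axis of frame, either way round below 0.21 rad and linear speed of board below 0.02 m/s and angular speed of board below 0.2 rad/s), for 0.2 s.
4. the empty housing lies flat in the tray (x of housing_mid in the frame of tray between -0.045 and 0.045 m and y of housing_mid in the frame of tray between -0.045 and 0.045 m and z of housing_mid in the frame of tray between 0.008 and 0.0145 m and angle between housing_mid's own z axis and vertical below 0.07 rad and linear speed of housing below 0.02 m/s and angular speed of housing below 0.2 rad/s), for 0.2 s.
At the end, for the whole second after the job is handed in: At rest: key flat, buttons up, within 15 mm of the pad's centre; cover flat, fins up, within 20 mm of the mat's centre; board level on the standoffs, within 10 mm and 0.21 rad of centred and square, plug at the open edge; housing upright, flat on the tray's floor (all of step 1 and all of step 2 and all of step 3 and all of step 4); the robot touches nothing.
It fails at once if the dish of screws is pushed more than 20 mm from where it stood (distance of dish_mid from where it was at the start of the episode above 0.02 m).
It fails at once if the circuit board is pressed hard (over 40 N) on the probe frame (contact force between board and frame above 40 N).
It fails at once if the circuit board is dropped (let go from more than about 18 mm up, so that it falls faster than 0.6 m/s) (linear speed of board above 0.6 m/s and contact force between the fingers and board below 0.5 N).
It also fails if it takes over 112 s, if anything falls off the work surface, if the arm or the gripper's body presses on something with over 40 N, if the wrist force passes 120 N, or if a joint passes its speed limit or range.

## Robot

A 6-joint arm with a two-finger parallel gripper is mounted at the origin on the work surface. World frame = base frame: x ahead of the robot, y to its left, z up, the work surface at z = 0. Lengths are in m, angles in rad, forces in N, time in s.
With the tool pointing down it reaches from about 0.3 to 0.875 m from the base axis. Payload 6.4 kg.
Tool frame: the origin (TCP) lies midway between the tips of the shut fingers; the grasp point (between the pads) lies 19 mm behind it; z points along the fingers, y is the line along which they close (so a half turn about z gives the same grasp; the last joint's range is limited). The gripper opens to 88 mm and grips with 3 to 60 N. Pads are 18 mm wide; open, the fingers measure 123 mm over their backs; the gripper's body (75 mm by 187 mm) begins 45 mm behind the grasp point.
Start: joints at [1.075, 0.181, 1.607, -0, 1.354, -0.206], TCP at [0.164, 0.551, 0.239] pointing down, gripper open.
Joint ranges: [-2.99, 2.99], [-0.89, 2.07], [0.3, 2.58], [-1.14, 4.28], [0, 2.63], [-3.12, 3.12]. Speed limits (rad/s): [2.57, 2.57, 3.01, 3.14, 3.14, 3.14].

## Interface

Orientations are given as a unit quaternion [w, x, y, z].
In Python, from rig import r gives the robot as it stands.
- The arm moves only by the tool arm_command, never from a script. Its argument "deltas" is a list of rows, each an object of numbers: "tx", "ty", "tz": the shift along the tool's x, y, z in mm; "spin": the turn about the tool's z in degrees. A call has 1 to 20 rows; each row shifts and turns the commanded pose from where the row before left it, along the tool's axes as they then stand; what a row does not reach is not made up. A row lasts 1/10 s, in which the tool goes at most 50 mm and 8.59 degrees, less where a joint would pass 70% of its speed; a pose out of reach is approached as far as the arm can. A call is refused whole if a number of a shift passes 50 or a number of a turn 8.59, either way. A call with a gripper value outside its range is refused whole. "grip" is the finger opening in mm, from 0 to 88.1, set as the call begins (left out, the last holds). The fingers move at their own pace and stop on an object; "newtons" is the grip in N (left out, the last holds). Time passes only in rows, so rows that do not move let the fingers close. It gives the time, the measured TCP pose, the force, the opening and the grip force at its end, in the units of the state.
- r.observe(): the state, without advancing time (a new reading comes with each control period).
- r.capture(name): name is "side" or "top"; returns a dict with "image" (384x512x3 uint8, red, green, blue), "depth" (384x512 float32, m along the optical axis (not along the pixel's ray), 0 where there is no reading), "mtx" (3x3 intrinsics, pixels), "extrinsics" (4x4, takes a point from camera to world coordinates). Camera axes: x right, y down, z forward; pixel columns grow to the right and rows downward; lengths in m; the calibration is good to about 2 mm. A picture is of the moment at which its call begins.
- r.close_job(): hands the job in; it is judged then, once.
The state is a dict: "t": time; "q": joint angles; "dq": joint speeds; "joint_efforts": joint torques, N m; "tcp_pos": TCP position; "ee_rot": TCP orientation; "contact_force": force on the tool from outside, world axes, zero at the start; "wrist_torque": the same for the moment, N m; "opening": opening from 0.0 (shut) to 1.0 (fully open); "finger_force": force on a finger pad.
Only numpy, scipy, OpenCV 4.12 (cv2) and the standard library are available. Lean on these libraries where they do the work, as an engineer would, in place of code of your own. Each camera call takes 0.05 s, during which the arm holds its last target. There are 200 camera calls.

## Working session

There is one attempt and no reset: what is moved stays moved. The work goes in short steps, Python scripts to look and compute and a tool call to move; the robot and the scene stay as the last step left them, time stands still between calls to the robot, and variables do not carry over. Pictures are saved under pics/ and viewed, at most 14 in all, crops included, and the job is handed in when it is done.

Besides the shell and the picture viewer there is one more tool, called after "Request:" by a JSON object that holds its "op" and its "data". arm_command: Moves the arm, as the interface text tells. Its arguments: {"type":"object","properties":{"deltas":{"type":"array"},"grip":{"type":"number"},"newtons":{"type":"number"}},"required":["deltas"]}

```bash
mkdir -p pics; ls; cat > h.py <<'E'
from rig import r
import numpy as np, cv2
def cap(n,name=None):
    c=r.capture(n)
    np.savez('/tmp/%s.npz'%(name or n),**{k:np.array(v) for k,v in c.items()})
    if name: cv2.imwrite('pics/%s.png'%name,c['image'][:,:,::-1])
    return c
def ray(c,uv,z):
    uv=np.atleast_2d(np.array(uv,float)); E=np.array(c['extrinsics'])
    d=np.c_[uv,np.ones(len(uv))]@np.linalg.inv(np.array(c['mtx'])).T@E[:3,:3].T
    o=E[:3,3]; s=(z-o[2])/d[:,2]
    return o+s[:,None]*d
def cloud(c):
    h,w=c['depth'].shape; u,v=np.meshgrid(np.arange(w),np.arange(h))
    p=np.stack([u,v,np.ones_like(u)],-1)@np.linalg.inv(np.array(c['mtx'])).T*c['depth'][...,None]
    E=np.array(c['extrinsics']); return p@E[:3,:3].T+E[:3,3]
E
python3 - <<'E'
from h import *
for n in('top','side'):
    c=cap(n,n+'0'); print(n,np.round(c['mtx'],1).tolist(),np.round(c['extrinsics'],3).tolist())
print(r.observe())
E
```

```text
pics
top [[459.2, 0.0, 255.0], [0.0, 459.2, 193.2], [0.0, 0.0, 1.0]] [[-0.024, -0.999, 0.043, 0.481], [-0.999, 0.025, 0.02, 0.008], [-0.021, -0.042, -0.999, 1.428], [0.0, 0.0, 0.0, 1.0]]
side [[364.2, 0.0, 257.3], [0.0, 364.2, 192.9], [0.0, 0.0, 1.0]] [[-0.765, -0.497, 0.41, 0.17], [-0.644, 0.577, -0.502, 0.497], [0.013, -0.648, -0.762, 0.807], [0.0, 0.0, 0.0, 1.0]]
{'t': 0.1, 'q': array([ 1.07473717e+00,  1.81448866e-01,  1.60786988e+00, -2.51303898e-05,
        1.35378389e+00, -2.06316937e-01]), 'dq': array([-1.25072275e-03, -3.39937874e-05, -1.89364269e-03,  1.17006218e-04,
        1.42098568e-03, -1.15364870e-04]), 'joint_efforts': array([ 6.96598472e-04, -4.34820020e+01, -3.42697549e+01,  7.03035831e-02,
        3.39774520e-02, -8.92980256e-05]), 'tcp_pos': array([0.16405627, 0.5506182 , 0.23792871]), 'ee_rot': array([-2.48207547e-04,  1.44362162e-01,  9.89524631e-01, -7.13130418e-04]), 'contact_force': array([ 0.09009936, -0.14871714, -0.20153024]), 'wrist_torque': array([-0.00747587, -0.03096461, -0.00041634]), 'finger_force': 0.0, 'opening': 1.0009006387573294}
```

View pics/top0.png

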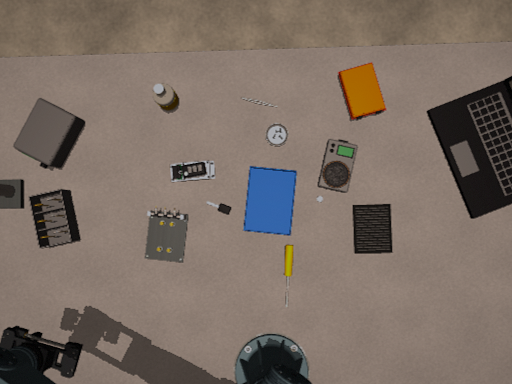

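View pics/side0.png

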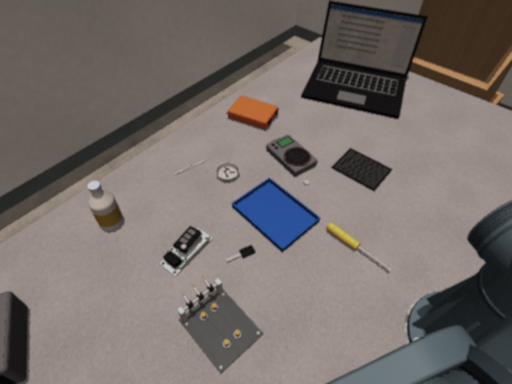

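The top view shows the unit at (192,171), probe frame (166,237) with its gantry on the far side, tray (271,200), reader (338,165) with pad at (336,174), mat (372,229) and dish (277,134). I'll enlarge the unit.

```bash
python3 - <<'E'
import cv2,numpy as np
a=cv2.imread('pics/top0.png')[130:270,135:235]; b=cv2.imread('pics/side0.png')[215:375,140:270]
a=cv2.resize(a,(400,560),interpolation=cv2.INTER_CUBIC); b=cv2.resize(b,(390,480),interpolation=cv2.INTER_CUBIC)
b=cv2.copyMakeBorder(b,0,80,0,0,cv2.BORDER_CONSTANT)
cv2.imwrite('pics/crop0.png',np.hstack([a,b]))
E
```

```text
(no output)
```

View pics/crop0.png

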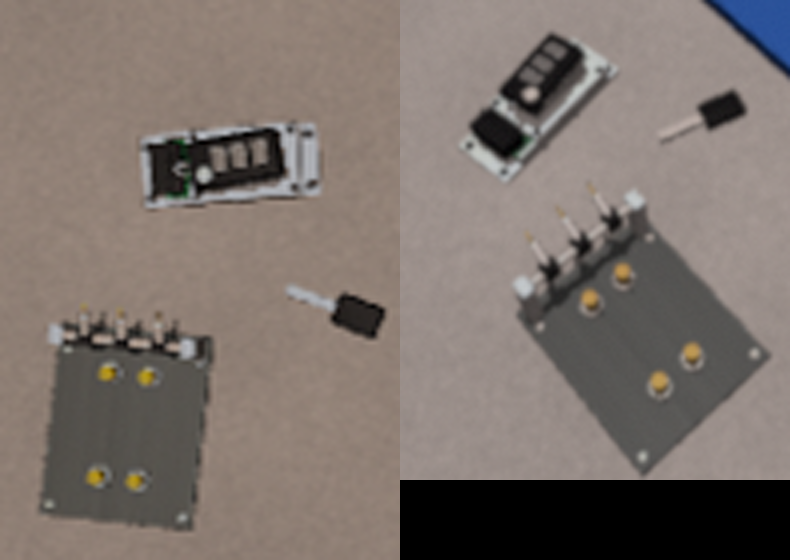

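The crop shows the plug at the +y (left) end of the unit, the key over the fins at about (194,170) in the full image, and four standoffs on the frame with the gantry at +x. I'll measure using height segmentation from depth.

```bash
cat > m.py <<'E'
from h import *
def load(n): 
    d=np.load('/tmp/%s.npz'%n); return {k:d[k] for k in d}
def rect(c,mask,z,lab):
    n,L,s,_=cv2.connectedComponentsWithStats(mask.astype(np.uint8),connectivity=8)
    if n<2: print(lab,'none'); return
    i=1+np.argmax(s[1:,4]); v,u=np.nonzero(L==i)
    P=ray(c,np.c_[u,v],z)[:,:2].astype(np.float32)*1000
    (cx,cy),(w,h),a=cv2.minAreaRect(P)
    if w<h: w,h,a=h,w,a+90
    print(lab,'c %.1f %.1f  %.0fx%.0f long-axis %.1f deg'%(cx,cy,w,h,(a+90)%180-90),'mean',P.mean(0).round(1),'px',len(u))
E
python3 - <<'E'
from m import *
for n in('top0','side0'):
    c=load(n); C=cloud(c); Z=C[...,2]; X=C[...,0];Y=C[...,1]; I=c['image'].astype(int); hsv=cv2.cvtColor(c['image'],cv2.COLOR_RGB2HSV)
    g=I.max(-1); dep=c['depth']>0
    print(n)
    def roi(x,y,r): return dep&(abs(X-x)<r)&(abs(Y-y)<r)
    # rough centers
    t=load('top0')
    un=ray(t,[192,171],.02)[0]; fr=ray(t,[166,237],.005)[0]; ma=ray(t,[372,229],.004)[0]; ta=ray(t,[271,200],.02)[0]; rd=ray(t,[338,165],.03)[0]; di=ray(t,[277,134],.01)[0]
    U=roi(un[0],un[1],.085)
    print('unit z pct',np.percentile(Z[U],[5,50,80,95,99]).round(4), 'roughs',[q[:2].round(3).tolist() for q in(un,fr,ma,ta,rd,di)])
    rect(c,U&(Z>.043)&(Z<.056),.05,'key')
    rect(c,U&(Z>.006),.012,'unit all')
    rect(c,U&(Z>.026)&(Z<.04)&(Y>un[1]+.03),.032,'plug')
    rect(c,roi(*ma[:2],.11)&(g<75),.004,'mat')
    rect(c,roi(*ta[:2],.13)&(hsv[...,0]>100)&(hsv[...,0]<125)&(hsv[...,1]>150),.02,'tray')
    R=roi(*rd[:2],.1); rect(c,R&(Z>.018),.027,'reader'); rect(c,R&(Z>.018)&(g<60),.029,'coil')
    rect(c,R&(hsv[...,1]>100)&(hsv[...,0]>40)&(hsv[...,0]<85),.026,'screen')
    rect(c,roi(*fr[:2],.1)&(g<105)&(Z<.02),.005,'plate')
    m=roi(*fr[:2],.1)&(hsv[...,1]>130)&(hsv[...,0]<30)&(g>110)&(Z<.045)
    k,L,s,ce=cv2.connectedComponentsWithStats(m.astype(np.uint8))
    print('studs',np.c_[ray(c,ce[1:],.025)[:,:2]*1000,s[1:,4]].round(1).tolist())
    rect(c,roi(*di[:2],.06)&(Z>.006),.016,'dish')
E
```

```text
top0
unit z pct [-0.0048  0.0011  0.0177  0.0494  0.0532] roughs [[0.615, 0.229], [0.413, 0.316], [0.423, -0.321], [0.519, -0.012], [0.621, -0.218], [0.724, -0.036]]
key c 615.5 222.3  73x40 long-axis -81.2 deg mean [615.8 222. ] px 298
unit all c 615.9 233.5  130x60 long-axis -89.3 deg mean [616. 234.] px 690
plug c 613.2 276.8  40x26 long-axis 4.3 deg mean [613.3 278.1] px 99
mat c 425.4 -320.9  149x115 long-axis 0.3 deg mean [ 424.9 -321. ] px 1802
tray c 519.4 -8.3  197x142 long-axis -7.3 deg mean [519.1  -8.4] px 2965
reader c 622.2 -216.3  155x92 long-axis -14.5 deg mean [ 619.9 -215.8] px 1463
coil c 593.2 -211.1  75x73 long-axis -65.2 deg mean [ 593.8 -212.2] px 359
screen c 663.7 -241.8  46x27 long-axis 77.0 deg mean [ 663.6 -242.2] px 133
plate c 415.7 315.5  150x119 long-axis -7.4 deg mean [408.6 315.5] px 1542
studs [[457.1, 325.6, 10.0], [453.3, 295.5, 9.0], [378.3, 335.9, 9.0], [374.3, 306.0, 9.0]]
dish c 723.2 -31.3  71x68 long-axis 88.5 deg mean [725.4 -32.6] px 145
side0
unit z pct [-0.0022  0.0008  0.0198  0.0496  0.0515] roughs [[0.615, 0.229], [0.413, 0.316], [0.4
[... 201 characters left out ...]
.9] px 1041
plug c 612.5 277.1  41x25 long-axis 2.8 deg mean [611.6 276.8] px 151
mat c 422.9 -318.4  147x116 long-axis 0.2 deg mean [ 420.6 -316.6] px 1267
tray c 513.6 -1.5  198x146 long-axis -6.9 deg mean [508.6   1.6] px 3105
reader c 615.4 -213.3  153x96 long-axis -13.3 deg mean [ 614.3 -212.2] px 1010
coil c 590.4 -208.3  76x74 long-axis -52.7 deg mean [ 591.3 -207.6] px 346
screen c 661.3 -240.9  41x24 long-axis 72.7 deg mean [ 661.7 -240.3] px 68
plate c 417.4 316.7  157x118 long-axis -7.4 deg mean [411.5 319.6] px 3375
studs [[451.5, 296.8, 14.0], [455.8, 326.5, 14.0], [372.1, 307.3, 13.0], [376.2, 336.7, 14.0]]
dish c 720.0 -33.6  71x70 long-axis -49.1 deg mean [725.2 -37.7] px 129
```

```bash
cat > p.py <<'E'
import sys
from h import r
import numpy as np
from scipy.spatial.transform import Rotation as Ro
# usage: p.py x y phi z...  (mm, deg): spin, then shifts in tool axes after the spin
x,y,phi=map(float,sys.argv[1:4]); s=r.observe()
w=s['ee_rot']; R=Ro.from_quat([w[1],w[2],w[3],w[0]]).as_matrix()
p=s['tcp_pos']*1000; ph=np.degrees(np.arctan2(R[1,0],R[0,0]))
d=(ph-phi+180)%360-180
a=np.radians(phi); dx,dy=x-p[0],y-p[1]
print('t %.1f tcp'%s['t'],p.round(1),'phi %.1f tilt %.3f'%(ph,np.arccos(-R[2,2])),'F',s['contact_force'].round(1),'open %.1f ff %.1f'%(s['opening']*88.1,s['finger_force']),'q6 %.2f'%s['q'][5])
print('spin %.1f; tx %.1f ty %.1f'%(d,dx*np.cos(a)+dy*np.sin(a),dx*np.sin(a)-dy*np.cos(a)),'tz to',{z:round(p[2]-float(z),1) for z in sys.argv[4:]})
E
python3 p.py 614 222.8 99 90 37
```

```text
t 0.1 tcp [164.1 550.6 237.9] phi 163.4 tilt 0.002 F [ 0.1 -0.1 -0.2] open 88.2 ff 0.0 q6 -0.21
spin 64.4; tx -394.2 ty 393.1 tz to {'90': np.float64(147.9), '37': np.float64(200.9)}
```

Request:
{"op": "arm_command", "data": {"deltas": [{"spin": 8.05}, {"spin": 8.05}, {"spin": 8.05}, {"spin": 8.05}, {"spin": 8.05}, {"spin": 8.05}, {"spin": 8.05}, {"spin": 8.05}, {"tx": -30, "ty": 30}, {"tx": -30, "ty": 30}, {"tx": -30, "ty": 30}, {"tx": -30, "ty": 30}, {"tx": -30, "ty": 30}, {"tx": -30, "ty": 30}, {"tx": -30, "ty": 30}, {"tx": -30, "ty": 30}, {"tx": -30, "ty": 30}, {"tx": -30, "ty": 30}, {"tx": -30, "ty": 30}, {"tx": -30, "ty": 30}], "grip": 88, "newtons": 25}}

```text
invalid input
```

```bash
python3 p.py 614 222.8 99 80 37
```

```text
t 0.1 tcp [164.1 550.6 237.9] phi 163.4 tilt 0.002 F [ 0.1 -0.1 -0.2] open 88.2 ff 0.0 q6 -0.21
spin 64.4; tx -394.2 ty 393.1 tz to {'80': np.float64(157.9), '37': np.float64(200.9)}
```

Request:
{"op": "arm_command", "data": {"deltas": [{"tx": 0, "ty": 0, "tz": 0, "spin": 8}], "grip": 88, "newtons": 25}}

```text
t: 0.2
tcp_pos: [0.1641, 0.5507, 0.2381]
ee_rot: [-0.0, 0.214, 0.977, -0.001]
contact_force: [-0.2, 0.4, 0.3]
opening: 1.0
finger_force: 0.0
```

Request:
{"op": "arm_command", "data": {"deltas": [{"tx": 0, "ty": 0, "tz": 0, "spin": 8}, {"tx": 0, "ty": 0, "tz": 0, "spin": 8}, {"tx": 0, "ty": 0, "tz": 0, "spin": 8}, {"tx": 0, "ty": 0, "tz": 0, "spin": 8}, {"tx": 0, "ty": 0, "tz": 0, "spin": 8}, {"tx": 0, "ty": 0, "tz": 0, "spin": 8}, {"tx": 0, "ty": 0, "tz": 0, "spin": 8.4}, {"tx": -30, "ty": 30, "tz": 0, "spin": 0}, {"tx": -30, "ty": 30, "tz": 0, "spin": 0}, {"tx": -30, "ty": 30, "tz": 0, "spin": 0}, {"tx": -30, "ty": 30, "tz": 0, "spin": 0}, {"tx": -30, "ty": 30, "tz": 0, "spin": 0}, {"tx": -30, "ty": 30, "tz": 0, "spin": 0}, {"tx": -30, "ty": 30, "tz": 0, "spin": 0}, {"tx": -30, "ty": 30, "tz": 0, "spin": 0}, {"tx": -30, "ty": 30, "tz": 0, "spin": 0}, {"tx": -30, "ty": 30, "tz": 0, "spin": 0}, {"tx": -30, "ty": 30, "tz": 0, "spin": 0}, {"tx": -30, "ty": 30, "tz": 0, "spin": 0}, {"tx": 0, "ty": 0, "tz": 0, "spin": 0}]}}

```text
t: 2.2
tcp_pos: [0.5796, 0.2479, 0.2379]
ee_rot: [0.001, 0.651, 0.759, -0.0]
contact_force: [0.3, 0.3, 1.1]
opening: 1.0
finger_force: 0.0
```

```bash
python3 p.py 614 222.8 99 80 37
```

```text
t 2.2 tcp [579.6 247.9 237.9] phi 98.7 tilt 0.001 F [0.3 0.3 1.1] open 88.1 ff 0.0 q6 0.07
spin -0.3; tx -30.2 ty 30.1 tz to {'80': np.float64(157.9), '37': np.float64(200.9)}
```

Request:
{"op": "arm_command", "data": {"deltas": [{"tx": -15, "ty": 15, "tz": 20, "spin": 0}, {"tx": -15, "ty": 15, "tz": 30, "spin": 0}, {"tx": 0, "ty": 0, "tz": 30, "spin": 0}, {"tx": 0, "ty": 0, "tz": 30, "spin": 0}, {"tx": 0, "ty": 0, "tz": 30, "spin": 0}, {"tx": 0, "ty": 0, "tz": 20, "spin": 0}, {"tx": 0, "ty": 0, "tz": 10, "spin": 0}, {"tx": 0, "ty": 0, "tz": 10, "spin": 0}, {"tx": 0, "ty": 0, "tz": 10, "spin": 0}, {"tx": 0, "ty": 0, "tz": 10, "spin": 0}, {"tx": 0, "ty": 0, "tz": 0, "spin": 0}]}}

```text
t: 3.3
tcp_pos: [0.6097, 0.2267, 0.0375]
ee_rot: [-0.001, 0.649, 0.76, -0.001]
contact_force: [-0.3, 0.1, 0.4]
opening: 1.0
finger_force: 0.0
```

Request:
{"op": "arm_command", "data": {"deltas": [{"tx": 0, "ty": 0, "tz": 0, "spin": 0}, {"tx": 0, "ty": 0, "tz": 0, "spin": 0}, {"tx": 0, "ty": 0, "tz": 0, "spin": 0}, {"tx": 0, "ty": 0, "tz": 0, "spin": 0}, {"tx": 0, "ty": 0, "tz": 0, "spin": 0}, {"tx": 0, "ty": 0, "tz": 0, "spin": 0}, {"tx": 0, "ty": 0, "tz": 0, "spin": 0}, {"tx": 0, "ty": 0, "tz": 0, "spin": 0}], "grip": 30, "newtons": 20}}

```text
t: 4.1
tcp_pos: [0.6108, 0.2269, 0.039]
ee_rot: [0.0, 0.649, 0.76, 0.0]
contact_force: [0.2, 0.3, 0.7]
opening: 0.45
finger_force: 20.0
```

```bash
python3 p.py 592 -210 76 80 37
```

```text
t 4.1 tcp [610.8 226.9  39. ] phi 99.0 tilt 0.001 F [0.2 0.3 0.7] open 39.7 ff 20.0 q6 0.02
spin 23.0; tx -428.4 ty 87.5 tz to {'80': np.float64(-41.0), '37': np.float64(2.0)}
```

Request:
{"op": "arm_command", "data": {"deltas": [{"tx": 0, "ty": 0, "tz": -10, "spin": 0}, {"tx": 0, "ty": 0, "tz": -20, "spin": 0}, {"tx": 0, "ty": 0, "tz": -30, "spin": 0}, {"tx": 0, "ty": 0, "tz": -10, "spin": 0}, {"tx": -20, "ty": 0, "tz": 0, "spin": 0}, {"tx": -30, "ty": 6, "tz": 0, "spin": 0}, {"tx": -30, "ty": 6, "tz": 0, "spin": 0}, {"tx": -30, "ty": 6, "tz": 0, "spin": 0}, {"tx": -30, "ty": 6, "tz": 0, "spin": 0}, {"tx": -30, "ty": 6, "tz": 0, "spin": 0}, {"tx": -30, "ty": 6, "tz": 0, "spin": 0}, {"tx": -30, "ty": 6, "tz": 0, "spin": 0}, {"tx": -30, "ty": 6, "tz": 0, "spin": 0}, {"tx": -30, "ty": 6, "tz": 0, "spin": 0}, {"tx": -30, "ty": 6, "tz": 0, "spin": 0}, {"tx": -30, "ty": 6, "tz": 0, "spin": 0}, {"tx": -20, "ty": 6, "tz": 0, "spin": 0}, {"tx": -10, "ty": 6, "tz": 0, "spin": 0}, {"tx": 0, "ty": 0, "tz": 0, "spin": 0}, {"tx": 0, "ty": 0, "tz": 0, "spin": 0}]}}

```text
t: 6.1
tcp_pos: [0.7464, -0.1359, 0.108]
ee_rot: [-0.001, 0.65, 0.76, -0.0]
contact_force: [0.0, 0.7, 0.5]
opening: 0.453
finger_force: 20.0
```

```bash
python3 p.py 591.3 -205.5 99 35 37; python3 - <<'E'
from m import *
c=cap('top','t1'); c=cap('side','s1')
for n in('t1','s1'):
    c=load(n);C=cloud(c);X,Y,Z=C[...,0],C[...,1],C[...,2];d=c['depth']>0
    U=d&(abs(X-.615)<.05)&(abs(Y-.229)<.085)
    rect(c,U&(Z>.028)&(Z<.045)&(Y<.258),.034,'fins'); rect(c,U&(Z>.026)&(Z<.04)&(Y>.26),.032,'plug'); rect(c,U&(Z>.006),.014,'all')
    rect(c,U&(Z>.013)&(Z<.045),.018,'over13')
E
```

```text
t 6.1 tcp [ 746.4 -135.9  108. ] phi 99.0 tilt 0.001 F [0.  0.7 0.5] open 39.9 ff 20.0 q6 -0.49
spin -0.0; tx -44.4 ty -164.1 tz to {'35': np.float64(73.0), '37': np.float64(71.0)}
fins c 616.6 219.2  59x32 long-axis -87.1 deg mean [615.8 219.4] px 142
plug c 613.1 277.8  40x24 long-axis 3.8 deg mean [613.5 277.8] px 94
all c 615.1 232.1  130x59 long-axis -86.3 deg mean [615.6 233.5] px 686
over13 c 615.5 234.7  117x57 long-axis -86.7 deg mean [615.8 232.3] px 644
fins c 614.3 218.7  62x36 long-axis -87.2 deg mean [614.4 219.5] px 282
plug c 611.6 277.1  43x25 long-axis 2.8 deg mean [611.4 276.9] px 153
all c 615.1 231.6  125x64 long-axis -85.3 deg mean [614.7 231.8] px 972
over13 c 615.0 232.2  116x59 long-axis -85.6 deg mean [614.7 232.4] px 889
```

Request:
{"op": "arm_command", "data": {"deltas": [{"tx": -8, "ty": -28, "tz": 0, "spin": 0}, {"tx": -8, "ty": -28, "tz": 0, "spin": 0}, {"tx": -8, "ty": -28, "tz": 0, "spin": 0}, {"tx": -8, "ty": -28, "tz": 0, "spin": 0}, {"tx": -8, "ty": -28, "tz": 0, "spin": 0}, {"tx": -4, "ty": -24, "tz": 0, "spin": 0}, {"tx": 0, "ty": 0, "tz": 20, "spin": 0}, {"tx": 0, "ty": 0, "tz": 20, "spin": 0}, {"tx": 0, "ty": 0, "tz": 10, "spin": 0}, {"tx": 0, "ty": 0, "tz": 10, "spin": 0}, {"tx": 0, "ty": 0, "tz": 5, "spin": 0}, {"tx": 0, "ty": 0, "tz": 0, "spin": 0}, {"tx": 0, "ty": 0, "tz": 0, "spin": 0}]}}

```text
t: 7.5
tcp_pos: [0.5923, -0.2055, 0.0442]
ee_rot: [0.0, 0.649, 0.76, 0.0]
contact_force: [0.8, 0.9, -0.9]
opening: 0.452
finger_force: 20.0
```

```bash
python3 p.py 591.3 -205.5 99 35 34
```

```text
t 7.5 tcp [ 592.3 -205.5   44.2] phi 99.0 tilt 0.001 F [ 0.8  0.9 -0.9] open 39.9 ff 20.0 q6 -0.68
spin 0.0; tx 0.1 ty -1.0 tz to {'35': np.float64(9.2), '34': np.float64(10.2)}
```

Request:
{"op": "arm_command", "data": {"deltas": [{"tx": 0, "ty": -1, "tz": 3, "spin": 0}, {"tx": 0, "ty": 0, "tz": 3, "spin": 0}, {"tx": 0, "ty": 0, "tz": 2, "spin": 0}, {"tx": 0, "ty": 0, "tz": 1, "spin": 0}, {"tx": 0, "ty": 0, "tz": 0, "spin": 0}, {"tx": 0, "ty": 0, "tz": 0, "spin": 0}]}}

```text
t: 8.1
tcp_pos: [0.5909, -0.2056, 0.0347]
ee_rot: [0.0, 0.65, 0.76, 0.0]
contact_force: [-0.4, -0.1, -0.2]
opening: 0.448
finger_force: 20.0
```

Request:
{"op": "arm_command", "data": {"deltas": [{"tx": 0, "ty": 0, "tz": 0, "spin": 0}, {"tx": 0, "ty": 0, "tz": 0, "spin": 0}, {"tx": 0, "ty": 0, "tz": 0, "spin": 0}, {"tx": 0, "ty": 0, "tz": 0, "spin": 0}, {"tx": 0, "ty": 0, "tz": -10, "spin": 0}, {"tx": 0, "ty": 0, "tz": -20, "spin": 0}, {"tx": 0, "ty": 0, "tz": -30, "spin": 0}, {"tx": 0, "ty": 0, "tz": -20, "spin": 0}, {"tx": 0, "ty": 0, "tz": 0, "spin": 0}], "grip": 75}}

```text
t: 9.0
tcp_pos: [0.5932, -0.2068, 0.1191]
ee_rot: [0.004, 0.649, 0.76, 0.001]
contact_force: [0.1, 0.0, -0.4]
opening: 0.85
finger_force: 0.0
```

```bash
python3 p.py 615.4 219 93.5 90 22
```

```text
t 9.0 tcp [ 593.2 -206.8  119.1] phi 99.0 tilt 0.007 F [ 0.1  0.  -0.4] open 74.9 ff 0.0 q6 -0.68
spin 5.5; tx 423.7 ty 48.1 tz to {'90': np.float64(29.1), '22': np.float64(97.1)}
```

Request:
{"op": "arm_command", "data": {"deltas": [{"tx": 0, "ty": 0, "tz": 0, "spin": 5.5}, {"tx": 20, "ty": 2, "tz": 0, "spin": 0}, {"tx": 30, "ty": 3, "tz": 0, "spin": 0}, {"tx": 30, "ty": 3, "tz": 0, "spin": 0}, {"tx": 30, "ty": 3, "tz": 0, "spin": 0}, {"tx": 30, "ty": 3, "tz": 0, "spin": 0}, {"tx": 30, "ty": 4, "tz": 0, "spin": 0}, {"tx": 30, "ty": 4, "tz": 0, "spin": 0}, {"tx": 30, "ty": 4, "tz": 0, "spin": 0}, {"tx": 30, "ty": 4, "tz": 0, "spin": 0}, {"tx": 30, "ty": 4, "tz": 0, "spin": 0}, {"tx": 30, "ty": 4, "tz": 0, "spin": 0}, {"tx": 30, "ty": 4, "tz": 0, "spin": 0}, {"tx": 30, "ty": 3, "tz": 0, "spin": 0}, {"tx": 30, "ty": 3, "tz": 0, "spin": 0}, {"tx": 14, "ty": 0, "tz": 10, "spin": 0}, {"tx": 0, "ty": 0, "tz": 20, "spin": 0}, {"tx": 0, "ty": 0, "tz": 20, "spin": 0}, {"tx": 0, "ty": 0, "tz": 0, "spin": 0}, {"tx": 0, "ty": 0, "tz": 0, "spin": 0}]}}

```text
t: 11.0
tcp_pos: [0.6118, 0.2204, 0.0636]
ee_rot: [-0.001, 0.685, 0.729, -0.001]
contact_force: [-0.5, 0.5, 0.9]
opening: 0.849
finger_force: 0.0
```

```bash
python3 p.py 615.4 219 93.5 90 22;python3 - <<'E'
from m import *
cap('top','t2'); cap('side','s2')
for n in('t2','s2'):
    c=load(n);C=cloud(c);X,Y,Z=C[...,0],C[...,1],C[...,2];d=c['depth']>0
    rect(c,d&(abs(X-.592)<.06)&(abs(Y+.21)<.06)&(Z>.036)&(Z<.055),.045,'key')
E
```

```text
t 11.0 tcp [611.8 220.4  63.6] phi 93.5 tilt 0.003 F [-0.5  0.5  0.9] open 74.8 ff 0.0 q6 0.10
spin 0.0; tx -1.6 ty 3.5 tz to {'90': np.float64(-26.4), '22': np.float64(41.6)}
key c 590.3 -206.2  78x40 long-axis -81.1 deg mean [ 590.6 -209.1] px 315
key c 585.4 -202.9  82x40 long-axis -82.4 deg mean [ 582.9 -200.4] px 186
```

Request:
{"op": "arm_command", "data": {"deltas": [{"tx": -1.5, "ty": 3.5, "tz": 10, "spin": 0}, {"tx": 0, "ty": 0, "tz": 15, "spin": 0}, {"tx": 0, "ty": 0, "tz": 10, "spin": 0}, {"tx": 0, "ty": 0, "tz": 5, "spin": 0}, {"tx": 0, "ty": 0, "tz": 0, "spin": 0}, {"tx": 0, "ty": 0, "tz": 0, "spin": 0}]}}

```text
t: 11.7
tcp_pos: [0.6165, 0.2193, 0.0246]
ee_rot: [-0.0, 0.685, 0.728, -0.0]
contact_force: [-1.2, 0.0, 0.3]
opening: 0.851
finger_force: 0.0
```

Request:
{"op": "arm_command", "data": {"deltas": [{"tx": 0, "ty": 0, "tz": 0, "spin": 0}, {"tx": 0, "ty": 0, "tz": 0, "spin": 0}, {"tx": 0, "ty": 0, "tz": 0, "spin": 0}, {"tx": 0, "ty": 0, "tz": 0, "spin": 0}, {"tx": 0, "ty": 0, "tz": 0, "spin": 0}, {"tx": 0, "ty": 0, "tz": 0, "spin": 0}, {"tx": 0, "ty": 0, "tz": 0, "spin": 0}], "grip": 25, "newtons": 25}}

```text
t: 12.4
tcp_pos: [0.6166, 0.2193, 0.0248]
ee_rot: [0.0, 0.685, 0.728, 0.0]
contact_force: [0.2, 0.3, 0.7]
opening: 0.357
finger_force: 25.0
```

```bash
python3 p.py 424.3 -319.6 0 90 22
```

```text
t 12.4 tcp [616.6 219.3  24.8] phi 93.5 tilt 0.000 F [0.2 0.3 0.7] open 31.5 ff 25.0 q6 0.10
spin 93.5; tx -192.3 ty 538.9 tz to {'90': np.float64(-65.2), '22': np.float64(2.8)}
```

Request:
{"op": "arm_command", "data": {"deltas": [{"tx": 0, "ty": 0, "tz": -10, "spin": 0}, {"tx": 0, "ty": 0, "tz": -20, "spin": 0}, {"tx": 0, "ty": 0, "tz": -30, "spin": 0}, {"tx": 0, "ty": 0, "tz": -20, "spin": 0}, {"tx": 0, "ty": 0, "tz": 0, "spin": 0}, {"tx": 0, "ty": 0, "tz": 0, "spin": 0}]}}

```text
t: 13.0
tcp_pos: [0.6165, 0.2193, 0.1049]
ee_rot: [0.0, 0.685, 0.728, 0.0]
contact_force: [-1.1, 0.6, -2.1]
opening: 0.36
finger_force: 25.0
```

```bash
python3 p.py 424.3 -319.6 93.5 14;python3 - <<'E'
from m import *
cap('top','t3');cap('side','s3')
E
```

```text
t 13.0 tcp [616.5 219.3 104.9] phi 93.5 tilt 0.001 F [-1.1  0.6 -2.1] open 31.7 ff 25.0 q6 0.10
spin -0.0; tx -526.2 ty -224.7 tz to {'14': np.float64(90.9)}
```

View pics/s3.png

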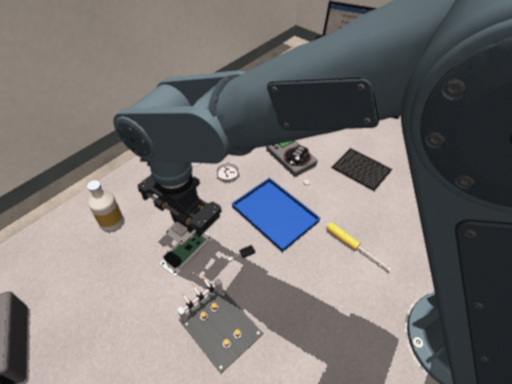

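The key sits in the pad's middle (298,154), the cover is up in the gripper and the green board lies bare at (185,252). Carrying the cover to the mat.

Request:
{"op": "arm_command", "data": {"deltas": [{"tx": -14, "ty": -6, "tz": 0, "spin": 0}, {"tx": -28, "ty": -12, "tz": 0, "spin": 0}, {"tx": -28, "ty": -12, "tz": 0, "spin": 0}, {"tx": -28, "ty": -12, "tz": 0, "spin": 0}, {"tx": -28, "ty": -12, "tz": 0, "spin": 0}, {"tx": -28, "ty": -12, "tz": 0, "spin": 0}, {"tx": -28, "ty": -12, "tz": 0, "spin": 0}, {"tx": -28, "ty": -12, "tz": 0, "spin": 0}, {"tx": -28, "ty": -12, "tz": 0, "spin": 0}, {"tx": -28, "ty": -12, "tz": 0, "spin": 0}, {"tx": -28, "ty": -12, "tz": 0, "spin": 0}, {"tx": -28, "ty": -12, "tz": 0, "spin": 0}, {"tx": -28, "ty": -12, "tz": 0, "spin": 0}, {"tx": -28, "ty": -12, "tz": 0, "spin": 0}, {"tx": -28, "ty": -12, "tz": 0, "spin": 0}, {"tx": -28, "ty": -12, "tz": 0, "spin": 0}, {"tx": -28, "ty": -12, "tz": 0, "spin": 0}, {"tx": -28, "ty": -12, "tz": 0, "spin": 0}, {"tx": -28, "ty": -12, "tz": 0, "spin": 0}, {"tx": 0, "ty": 0, "tz": 0, "spin": 0}]}}

```text
t: 15.1
tcp_pos: [0.4243, -0.3144, 0.1041]
ee_rot: [-0.0, 0.687, 0.727, -0.001]
contact_force: [0.3, -0.2, -0.9]
opening: 0.357
finger_force: 25.0
```

```bash
python3 p.py 424.3 -319.6 93.5 14
```

```text
t 15.1 tcp [ 424.3 -314.4  104.1] phi 93.3 tilt 0.001 F [ 0.3 -0.2 -0.9] open 31.4 ff 25.0 q6 -0.92
spin -0.2; tx -5.2 ty -0.4 tz to {'14': np.float64(90.1)}
```

Request:
{"op": "arm_command", "data": {"deltas": [{"tx": -6, "ty": 0, "tz": 10, "spin": 0}, {"tx": 0, "ty": 0, "tz": 20, "spin": 0}, {"tx": 0, "ty": 0, "tz": 20, "spin": 0}, {"tx": 0, "ty": 0, "tz": 20, "spin": 0}, {"tx": 0, "ty": 0, "tz": 10, "spin": 0}, {"tx": 0, "ty": 0, "tz": 5, "spin": 0}, {"tx": 0, "ty": 0, "tz": 2, "spin": 0}, {"tx": 0, "ty": 0, "tz": 2, "spin": 0}, {"tx": 0, "ty": 0, "tz": 1, "spin": 0}, {"tx": 0, "ty": 0, "tz": 1, "spin": 0}, {"tx": 0, "ty": 0, "tz": 0, "spin": 0}]}}

```text
t: 16.2
tcp_pos: [0.427, -0.3175, 0.0141]
ee_rot: [0.0, 0.685, 0.728, -0.0]
contact_force: [-0.5, -0.5, -1.5]
opening: 0.356
finger_force: 25.0
```

Request:
{"op": "arm_command", "data": {"deltas": [{"tx": 0, "ty": 0, "tz": 0, "spin": 0}, {"tx": 0, "ty": 0, "tz": 0, "spin": 0}, {"tx": 0, "ty": 0, "tz": 0, "spin": 0}, {"tx": 0, "ty": 0, "tz": 0, "spin": 0}, {"tx": 0, "ty": 0, "tz": -10, "spin": 0}, {"tx": 0, "ty": 0, "tz": -20, "spin": 0}, {"tx": 0, "ty": 0, "tz": -30, "spin": 0}, {"tx": 0, "ty": 0, "tz": -20, "spin": 0}, {"tx": 0, "ty": 0, "tz": 0, "spin": 0}], "grip": 60}}

```text
t: 17.1
tcp_pos: [0.4286, -0.3192, 0.0975]
ee_rot: [0.003, 0.685, 0.728, -0.0]
contact_force: [-0.1, -0.1, 0.0]
opening: 0.678
finger_force: 0.0
```

```bash
python3 p.py 612.3 277.4 183.5 100 17; python3 - <<'E'
from m import *
cap('top','t4'); cap('side','s4')
a=cv2.imread('pics/t4.png')[130:190,155:225]; b=cv2.imread('pics/s4.png')[210:290,140:240]; m=cv2.imread('pics/s4.png')[120:210,310:410]
f=lambda q:cv2.resize(q,(266,240),interpolation=cv2.INTER_CUBIC)
cv2.imwrite('pics/crop4.png',np.hstack([f(a),f(b),f(m)]))
for n in('t4','s4'):
    c=load(n);C=cloud(c);X,Y,Z=C[...,0],C[...,1],C[...,2];d=c['depth']>0
    U=d&(abs(X-.615)<.05)&(abs(Y-.229)<.085)
    rect(c,U&(Z>.024)&(Z<.04)&(Y>.255),.032,'plug'); rect(c,U&(Z>.006),.014,'all')
    hsv=cv2.cvtColor(c['image'],cv2.COLOR_RGB2HSV); rect(c,U&(hsv[...,0]>40)&(hsv[...,0]<90)&(hsv[...,1]>80),.012,'green')
E
```

```text
t 17.1 tcp [ 428.6 -319.2   97.5] phi 93.5 tilt 0.007 F [-0.1 -0.1  0. ] open 59.8 ff 0.0 q6 -0.92
spin -90.0; tx -219.7 ty 584.3 tz to {'100': np.float64(-2.5), '17': np.float64(80.5)}
plug c 613.0 277.7  40x25 long-axis 3.8 deg mean [612.8 277.7] px 103
all c 615.6 236.1  122x57 long-axis -87.4 deg mean [615.9 235. ] px 653
green c 616.7 230.2  96x43 long-axis -86.7 deg mean [616.6 227.3] px 339
plug c 610.7 276.7  45x25 long-axis 1.9 deg mean [610.8 276.8] px 156
all c 613.8 233.4  118x63 long-axis -87.8 deg mean [613.9 232.8] px 937
green c 616.9 225.7  83x38 long-axis -86.5 deg mean [612.8 226.9] px 293
```

View pics/crop4.png

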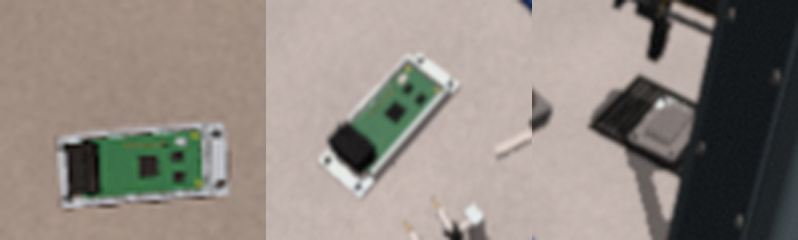

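The cover lies fins up on the mat (right crop), and the board with its plug to +y is clear.

Request:
{"op": "arm_command", "data": {"deltas": [{"tx": 0, "ty": 0, "tz": 0, "spin": -8}, {"tx": 0, "ty": 0, "tz": 0, "spin": -8.2}, {"tx": 0, "ty": 0, "tz": 0, "spin": -8.2}, {"tx": 0, "ty": 0, "tz": 0, "spin": -8.2}, {"tx": 0, "ty": 0, "tz": 0, "spin": -8.2}, {"tx": 0, "ty": 0, "tz": 0, "spin": -8.2}, {"tx": 0, "ty": 0, "tz": 0, "spin": -8.2}, {"tx": 0, "ty": 0, "tz": 0, "spin": -8.2}, {"tx": 0, "ty": 0, "tz": 0, "spin": -8.2}, {"tx": 0, "ty": 0, "tz": 0, "spin": -8.2}, {"tx": 0, "ty": 0, "tz": 0, "spin": -8.2}, {"tx": 0, "ty": 0, "tz": 0, "spin": 0}], "grip": 56}}

```text
t: 18.4
tcp_pos: [0.4261, -0.3164, 0.0922]
ee_rot: [-0.001, -0.031, 1.0, 0.001]
contact_force: [-0.4, 0.8, 0.6]
opening: 0.637
finger_force: 0.0
```

Request:
{"op": "arm_command", "data": {"deltas": [{"tx": -6, "ty": 15, "tz": 0, "spin": 0}, {"tx": -12, "ty": 32, "tz": 0, "spin": 0}, {"tx": -12, "ty": 32, "tz": 0, "spin": 0}, {"tx": -12, "ty": 32, "tz": 0, "spin": 0}, {"tx": -12, "ty": 32, "tz": 0, "spin": 0}, {"tx": -12, "ty": 32, "tz": 0, "spin": 0}, {"tx": -12, "ty": 32, "tz": 0, "spin": 0}, {"tx": -12, "ty": 32, "tz": 0, "spin": 0}, {"tx": -12, "ty": 32, "tz": 0, "spin": 0}, {"tx": -12, "ty": 32, "tz": 0, "spin": 0}, {"tx": -12, "ty": 32, "tz": 0, "spin": 0}, {"tx": -12, "ty": 32, "tz": 0, "spin": 0}, {"tx": -12, "ty": 32, "tz": 0, "spin": 0}, {"tx": -12, "ty": 32, "tz": 0, "spin": 0}, {"tx": -12, "ty": 32, "tz": 0, "spin": 0}, {"tx": -12, "ty": 32, "tz": 0, "spin": 0}, {"tx": -12, "ty": 32, "tz": 0, "spin": 0}, {"tx": -12, "ty": 32, "tz": 0, "spin": 0}, {"tx": -10, "ty": 24, "tz": 0, "spin": 0}, {"tx": 0, "ty": 0, "tz": 0, "spin": 0}]}}

```text
t: 20.4
tcp_pos: [0.61, 0.282, 0.093]
ee_rot: [-0.0, -0.031, 1.0, 0.0]
contact_force: [0.1, 0.1, -0.2]
opening: 0.635
finger_force: 0.0
```

```bash
python3 p.py 612.3 277.3 183.5 100 17
```

```text
t 20.4 tcp [610. 282.  93.] phi -176.5 tilt 0.001 F [ 0.1  0.1 -0.2] open 55.9 ff 0.0 q6 -1.38
spin 0.0; tx -2.0 ty -4.9 tz to {'100': np.float64(-7.0), '17': np.float64(76.0)}
```

Request:
{"op": "arm_command", "data": {"deltas": [{"tx": -2, "ty": -5, "tz": 10, "spin": 0}, {"tx": 0, "ty": 0, "tz": 20, "spin": 0}, {"tx": 0, "ty": 0, "tz": 20, "spin": 0}, {"tx": 0, "ty": 0, "tz": 0, "spin": 0}, {"tx": 0, "ty": 0, "tz": 0, "spin": 0}]}}

```text
t: 20.9
tcp_pos: [0.6124, 0.272, 0.0429]
ee_rot: [-0.001, -0.03, 1.0, -0.0]
contact_force: [-0.1, -0.3, -0.6]
opening: 0.636
finger_force: 0.0
```

```bash
python3 p.py 612.3 277.3 183.5 17
```

```text
t 20.9 tcp [612.4 272.   42.9] phi -176.6 tilt 0.002 F [-0.1 -0.3 -0.6] open 56.0 ff 0.0 q6 -1.39
spin -0.1; tx -0.2 ty 5.3 tz to {'17': np.float64(25.9)}
```

Request:
{"op": "arm_command", "data": {"deltas": [{"tx": 0, "ty": 5, "tz": 10, "spin": 0}, {"tx": 0, "ty": 0, "tz": 10, "spin": 0}, {"tx": 0, "ty": 0, "tz": 5, "spin": 0}, {"tx": 0, "ty": 0, "tz": 0, "spin": 0}, {"tx": 0, "ty": 0, "tz": 0, "spin": 0}, {"tx": 0, "ty": 0, "tz": 0, "spin": 0}]}}

```text
t: 21.5
tcp_pos: [0.6132, 0.2783, 0.0191]
ee_rot: [0.0, -0.031, 1.0, 0.0]
contact_force: [0.5, -0.5, -0.5]
opening: 0.636
finger_force: 0.0
```

```bash
python3 p.py 612.3 277.3 183.5 17
```

```text
t 21.5 tcp [613.2 278.3  19.1] phi -176.5 tilt 0.001 F [ 0.5 -0.5 -0.5] open 56.0 ff 0.0 q6 -1.38
spin -0.0; tx 1.0 ty -0.9 tz to {'17': np.float64(2.1)}
```

Request:
{"op": "arm_command", "data": {"deltas": [{"tx": 1, "ty": -1, "tz": 2, "spin": 0}, {"tx": 0, "ty": 0, "tz": 0, "spin": 0}, {"tx": 0, "ty": 0, "tz": 0, "spin": 0}]}}

```text
t: 21.8
tcp_pos: [0.612, 0.2771, 0.0168]
ee_rot: [0.0, -0.03, 1.0, 0.0]
contact_force: [-0.3, 0.3, -0.2]
opening: 0.638
finger_force: 0.0
```

Request:
{"op": "arm_command", "data": {"deltas": [{"tx": 0, "ty": 0, "tz": 0, "spin": 0}, {"tx": 0, "ty": 0, "tz": 0, "spin": 0}, {"tx": 0, "ty": 0, "tz": 0, "spin": 0}, {"tx": 0, "ty": 0, "tz": 0, "spin": 0}, {"tx": 0, "ty": 0, "tz": 0, "spin": 0}, {"tx": 0, "ty": 0, "tz": 0, "spin": 0}, {"tx": 0, "ty": 0, "tz": 0, "spin": 0}], "grip": 16, "newtons": 30}}

```text
t: 22.5
tcp_pos: [0.612, 0.2771, 0.0167]
ee_rot: [-0.0, -0.03, 1.0, -0.0]
contact_force: [0.6, 0.5, -0.5]
opening: 0.273
finger_force: 30.0
```

```bash
python3 p.py 612.3 277.3 183.5 17
```

```text
t 22.5 tcp [612.  277.1  16.7] phi -176.5 tilt 0.000 F [ 0.6  0.5 -0.5] open 24.1 ff 30.0 q6 -1.38
spin -0.0; tx -0.3 ty 0.2 tz to {'17': np.float64(-0.3)}
```

Gripped at 24 mm. Lifting straight up gently, then looking.

Request:
{"op": "arm_command", "data": {"deltas": [{"tx": 0, "ty": 0, "tz": -3, "spin": 0}, {"tx": 0, "ty": 0, "tz": -5, "spin": 0}, {"tx": 0, "ty": 0, "tz": -10, "spin": 0}, {"tx": 0, "ty": 0, "tz": -15, "spin": 0}, {"tx": 0, "ty": 0, "tz": -20, "spin": 0}, {"tx": 0, "ty": 0, "tz": -20, "spin": 0}, {"tx": 0, "ty": 0, "tz": -20, "spin": 0}, {"tx": 0, "ty": 0, "tz": -15, "spin": 0}, {"tx": 0, "ty": 0, "tz": -10, "spin": 0}, {"tx": 0, "ty": 0, "tz": 0, "spin": 0}, {"tx": 0, "ty": 0, "tz": 0, "spin": 0}]}}

```text
t: 23.6
tcp_pos: [0.6117, 0.277, 0.1344]
ee_rot: [-0.0, -0.031, 1.0, -0.0]
contact_force: [-0.7, -0.9, -0.9]
opening: 0.271
finger_force: 30.0
```

```bash
python3 p.py 369.1 322.3 262.6 90; python3 - <<'E'
from m import *
cap('side','s5'); cap('top','t5')
b=cv2.imread('pics/s5.png')[170:330,110:270]
cv2.imwrite('pics/crop5.png',cv2.resize(b,(480,480),interpolation=cv2.INTER_CUBIC))
for n in('t5','s5'):
    c=load(n);C=cloud(c);X,Y,Z=C[...,0],C[...,1],C[...,2];d=c['depth']>0
    U=d&(abs(X-.615)<.06)&(abs(Y-.229)<.1)
    hsv=cv2.cvtColor(c['image'],cv2.COLOR_RGB2HSV); g=U&(hsv[...,0]>40)&(hsv[...,0]<90)&(hsv[...,1]>80); rect(c,g,.130,'green')
    if g.sum()>20:
        A=np.c_[X[g],Y[g],np.ones(g.sum())]; print('tilt fit',np.linalg.lstsq(A,Z[g],rcond=None)[0].round(3),Z[g].mean())
E
```

```text
t 23.6 tcp [611.7 277.  134.4] phi -176.5 tilt 0.001 F [-0.7 -0.9 -0.9] open 23.9 ff 30.0 q6 -1.38
spin -79.1; tx -13.6 ty 246.4 tz to {'90': np.float64(44.4)}
green c 618.4 190.5  41x16 long-axis 3.3 deg mean [616.8 190.4] px 73
tilt fit [0.033 0.178 0.077] 0.13561904305990763
green c 611.5 228.4  84x32 long-axis -86.5 deg mean [608.9 222.4] px 257
tilt fit [-0.131  0.028  0.204] 0.13059408772210523
```

View pics/crop5.png

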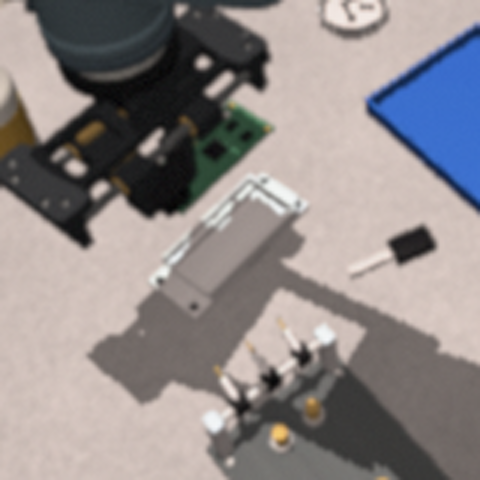

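Board hangs level from the gripper, housing left in place at about (215,245) of the crop. Moving over the frame.

Request:
{"op": "arm_command", "data": {"deltas": [{"tx": 0, "ty": 0, "tz": 0, "spin": -3.1}, {"tx": 0, "ty": 0, "tz": 0, "spin": -6}, {"tx": 0, "ty": 0, "tz": 0, "spin": -6}, {"tx": 0, "ty": 0, "tz": 0, "spin": -7}, {"tx": 0, "ty": 0, "tz": 0, "spin": -7}, {"tx": 0, "ty": 0, "tz": 0, "spin": -7}, {"tx": 0, "ty": 0, "tz": 0, "spin": -7}, {"tx": 0, "ty": 0, "tz": 0, "spin": -7}, {"tx": 0, "ty": 0, "tz": 0, "spin": -7}, {"tx": 0, "ty": 0, "tz": 0, "spin": -7}, {"tx": 0, "ty": 0, "tz": 0, "spin": -6}, {"tx": 0, "ty": 0, "tz": 0, "spin": -6}, {"tx": 0, "ty": 0, "tz": 0, "spin": -3}, {"tx": 0, "ty": 0, "tz": 0, "spin": 0}, {"tx": 0, "ty": 0, "tz": 0, "spin": 0}]}}

```text
t: 25.2
tcp_pos: [0.6115, 0.277, 0.1338]
ee_rot: [-0.001, -0.659, 0.752, 0.0]
contact_force: [0.6, -0.3, -1.9]
opening: 0.27
finger_force: 30.0
```

Request:
{"op": "arm_command", "data": {"deltas": [{"tx": 0, "ty": 10, "tz": 0, "spin": 0}, {"tx": -1, "ty": 20, "tz": 0, "spin": 0}, {"tx": -2, "ty": 30, "tz": 0, "spin": 0}, {"tx": -2, "ty": 30, "tz": 0, "spin": 0}, {"tx": -2, "ty": 30, "tz": 0, "spin": 0}, {"tx": -2, "ty": 30, "tz": 0, "spin": 0}, {"tx": -2, "ty": 30, "tz": 0, "spin": 0}, {"tx": -2, "ty": 30, "tz": 0, "spin": 0}, {"tx": -1, "ty": 20, "tz": 0, "spin": 0}, {"tx": 0, "ty": 10, "tz": 0, "spin": 0}, {"tx": 0, "ty": 6, "tz": 0, "spin": 0}, {"tx": 0, "ty": 0, "tz": 0, "spin": 0}, {"tx": 0, "ty": 0, "tz": 0, "spin": 0}, {"tx": 0, "ty": 0, "tz": 0, "spin": 0}, {"tx": 0, "ty": 0, "tz": 0, "spin": 0}]}}

```text
t: 26.7
tcp_pos: [0.3705, 0.3225, 0.1347]
ee_rot: [0.0, -0.66, 0.752, -0.0]
contact_force: [-0.2, 0.7, -0.7]
opening: 0.267
finger_force: 30.0
```

```bash
python3 p.py 369.2 322.2 262.6 60 34 32
```

```text
t 26.7 tcp [370.5 322.5 134.7] phi -97.4 tilt 0.000 F [-0.2  0.7 -0.7] open 23.5 ff 30.0 q6 -2.54
spin -0.0; tx 0.5 ty 1.2 tz to {'60': np.float64(74.7), '34': np.float64(100.7), '32': np.float64(102.7)}
```

Request:
{"op": "arm_command", "data": {"deltas": [{"tx": 0.5, "ty": 1, "tz": 10, "spin": 0}, {"tx": 0, "ty": 0, "tz": 20, "spin": 0}, {"tx": 0, "ty": 0, "tz": 20, "spin": 0}, {"tx": 0, "ty": 0, "tz": 20, "spin": 0}, {"tx": 0, "ty": 0, "tz": 15, "spin": 0}, {"tx": 0, "ty": 0, "tz": 7, "spin": 0}, {"tx": 0, "ty": 0, "tz": 3, "spin": 0}, {"tx": 0, "ty": 0, "tz": 0, "spin": 0}, {"tx": 0, "ty": 0, "tz": 0, "spin": 0}, {"tx": 0, "ty": 0, "tz": 0, "spin": 0}]}}

```text
t: 27.7
tcp_pos: [0.3694, 0.3227, 0.0405]
ee_rot: [0.001, -0.66, 0.751, -0.0]
contact_force: [0.5, 0.0, -1.2]
opening: 0.269
finger_force: 30.0
```

```bash
python3 p.py 369.2 322.2 262.6 34 32; python3 - <<'E'
from m import *
cap('side','s6'); cap('top','t6')
b=cv2.imread('pics/s6.png')[255:384,150:290]; a=cv2.imread('pics/t6.png')[200:270,135:205]
cv2.imwrite('pics/crop6.png',np.hstack([cv2.resize(a,(390,390),interpolation=cv2.INTER_CUBIC),cv2.resize(b,(400,390),interpolation=cv2.INTER_CUBIC)]))
for n in('t6','s6'):
    c=load(n);C=cloud(c);X,Y,Z=C[...,0],C[...,1],C[...,2];d=c['depth']>0
    U=d&(abs(X-.415)<.08)&(abs(Y-.316)<.08)
    hsv=cv2.cvtColor(c['image'],cv2.COLOR_RGB2HSV); g=U&(hsv[...,0]>40)&(hsv[...,0]<90)&(hsv[...,1]>80); rect(c,g,.034,'green')
E
```

```text
t 27.7 tcp [369.4 322.7  40.5] phi -97.4 tilt 0.002 F [ 0.5  0.  -1.2] open 23.7 ff 30.0 q6 -2.54
spin -0.0; tx 0.5 ty 0.1 tz to {'34': np.float64(6.5), '32': np.float64(8.5)}
green c 417.6 301.8  48x11 long-axis -8.1 deg mean [419.1 301.1] px 45
green c 410.6 336.7  80x10 long-axis -7.2 deg mean [403.7 339.5] px 83
```

View pics/crop6.png

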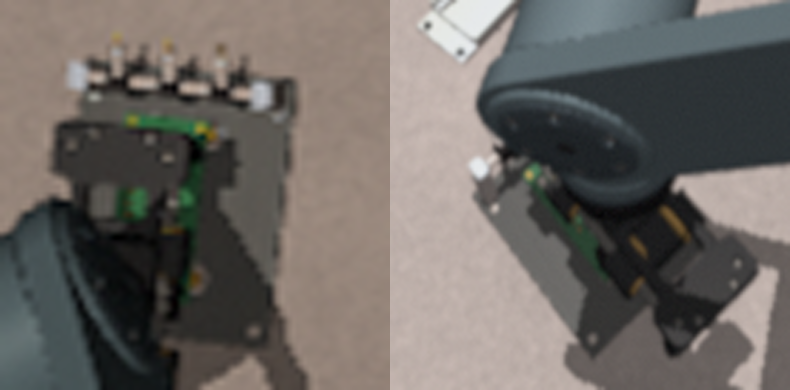

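```bash
python3 - <<'E'
from m import *
c=load('t6'); I=c['image']; hsv=cv2.cvtColor(I,cv2.COLOR_RGB2HSV)
g=(hsv[...,0]>35)&(hsv[...,0]<95)&(hsv[...,1]>60)
o=np.array([.4148,.3163]);ax=np.array([np.cos(np.radians(172.6)),np.sin(np.radians(172.6))]);ay=np.array([-ax[1],ax[0]])
for v in range(218,256):
    u=np.nonzero(g[v,140:190])[0]+140
    if len(u):
        P=ray(c,[[u.min(),v],[u.max(),v]],.0358)[:,:2]-o; print(v,u.min(),u.max(),'frame x,y of both',(P@np.c_[ax,ay]*1000).round(0).tolist())
a=I[215:260,150:185,::-1]; cv2.imwrite('pics/crop7.png',cv2.resize(a,(560,590),interpolation=cv2.INTER_NEAREST))
E
```

```text
220 158 159 frame x,y of both [[-49.0, -23.0], [-50.0, -20.0]]
221 157 170 frame x,y of both [[-46.0, -26.0], [-50.0, 14.0]]
222 157 172 frame x,y of both [[-43.0, -25.0], [-48.0, 20.0]]
223 163 169 frame x,y of both [[-42.0, -7.0], [-44.0, 11.0]]
224 169 171 frame x,y of both [[-41.0, 12.0], [-41.0, 18.0]]
225 170 171 frame x,y of both [[-38.0, 15.0], [-38.0, 18.0]]
226 170 171 frame x,y of both [[-35.0, 15.0], [-35.0, 18.0]]
228 169 170 frame x,y of both [[-29.0, 13.0], [-29.0, 16.0]]
229 169 171 frame x,y of both [[-26.0, 13.0], [-26.0, 20.0]]
230 169 171 frame x,y of both [[-23.0, 14.0], [-23.0, 20.0]]
231 169 170 frame x,y of both [[-20.0, 14.0], [-20.0, 17.0]]
232 168 170 frame x,y of both [[-16.0, 11.0], [-17.0, 18.0]]
233 167 170 frame x,y of both [[-13.0, 9.0], [-14.0, 18.0]]
234 156 170 frame x,y of both [[-6.0, -24.0], [-11.0, 18.0]]
235 156 170 frame x,y of both [[-3.0, -24.0], [-8.0, 19.0]]
236 156 170 frame x,y of both [[-0.0, -24.0], [-5.0, 19.0]]
237 145 170 frame x,y of both [[6.0, -57.0], [-2.0, 19.0]]
238 156 170 frame x,y of both [[6.0, -23.0], [1.0, 20.0]]
239 15
[... 246 characters left out ...]
me x,y of both [[16.0, 18.0], [16.0, 18.0]]
244 151 169 frame x,y of both [[25.0, -36.0], [19.0, 19.0]]
245 154 169 frame x,y of both [[27.0, -27.0], [22.0, 19.0]]
246 152 168 frame x,y of both [[31.0, -32.0], [26.0, 16.0]]
247 168 168 frame x,y of both [[29.0, 17.0], [29.0, 17.0]]
248 151 168 frame x,y of both [[37.0, -35.0], [32.0, 17.0]]
249 167 168 frame x,y of both [[35.0, 14.0], [35.0, 17.0]]
250 157 168 frame x,y of both [[41.0, -16.0], [38.0, 18.0]]
251 154 168 frame x,y of both [[45.0, -24.0], [41.0, 18.0]]
252 167 168 frame x,y of both [[44.0, 15.0], [44.0, 18.0]]
253 155 168 frame x,y of both [[51.0, -21.0], [47.0, 19.0]]
254 155 167 frame x,y of both [[54.0, -20.0], [50.0, 16.0]]
```

View pics/crop7.png

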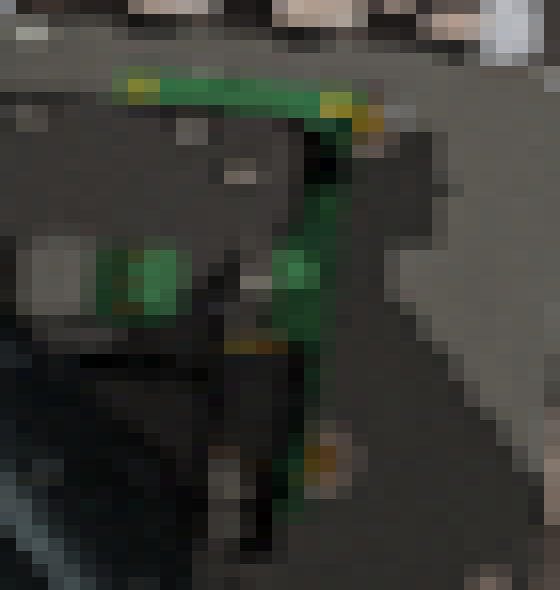

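The zoom shows the board square to the frame, its right edge slightly inside (studs peeking out at (365,120) and (320,460)), so it sits about 3 mm too far towards +y; correcting and lowering.

Request:
{"op": "arm_command", "data": {"deltas": [{"tx": 3, "ty": 0, "tz": 2, "spin": 0}, {"tx": 0, "ty": 0, "tz": 2, "spin": 0}, {"tx": 0, "ty": 0, "tz": 1, "spin": 0}, {"tx": 0, "ty": 0, "tz": 1, "spin": 0}, {"tx": 0, "ty": 0, "tz": 0, "spin": 0}, {"tx": 0, "ty": 0, "tz": 0, "spin": 0}]}}

```text
t: 28.4
tcp_pos: [0.3684, 0.3194, 0.0337]
ee_rot: [-0.0, -0.66, 0.751, 0.0]
contact_force: [0.6, 0.2, -1.7]
opening: 0.272
finger_force: 30.0
```

Request:
{"op": "arm_command", "data": {"deltas": [{"tx": 0, "ty": 0, "tz": 1, "spin": 0}, {"tx": 0, "ty": 0, "tz": 0, "spin": 0}, {"tx": 0, "ty": 0, "tz": 0, "spin": 0}]}}

```text
t: 28.7
tcp_pos: [0.3684, 0.3194, 0.0327]
ee_rot: [-0.0, -0.66, 0.751, 0.0]
contact_force: [0.3, 0.2, -1.5]
opening: 0.27
finger_force: 30.0
```

```bash
python3 p.py 369 319.5 262.6 32
```

```text
t 28.7 tcp [368.4 319.4  32.7] phi -97.4 tilt 0.000 F [ 0.3  0.2 -1.5] open 23.8 ff 30.0 q6 -2.54
spin -0.0; tx -0.2 ty -0.6 tz to {'32': np.float64(0.7)}
```

Request:
{"op": "arm_command", "data": {"deltas": [{"tx": 0, "ty": 0, "tz": 0.7, "spin": 0}, {"tx": 0, "ty": 0, "tz": 0, "spin": 0}, {"tx": 0, "ty": 0, "tz": 0, "spin": 0}]}}

```text
t: 29.0
tcp_pos: [0.3684, 0.3194, 0.032]
ee_rot: [-0.0, -0.66, 0.751, -0.0]
contact_force: [0.5, -0.1, -1.4]
opening: 0.265
finger_force: 30.0
```

Request:
{"op": "arm_command", "data": {"deltas": [{"tx": 0, "ty": 0, "tz": 0, "spin": 0}, {"tx": 0, "ty": 0, "tz": 0, "spin": 0}, {"tx": 0, "ty": 0, "tz": 0, "spin": 0}, {"tx": 0, "ty": 0, "tz": 0, "spin": 0}, {"tx": 0, "ty": 0, "tz": 0, "spin": 0}, {"tx": 0, "ty": 0, "tz": -5, "spin": 0}, {"tx": 0, "ty": 0, "tz": -10, "spin": 0}, {"tx": 0, "ty": 0, "tz": -20, "spin": 0}, {"tx": 0, "ty": 0, "tz": -30, "spin": 0}, {"tx": 0, "ty": 0, "tz": -30, "spin": 0}, {"tx": 0, "ty": 0, "tz": -10, "spin": 0}, {"tx": 0, "ty": 0, "tz": 0, "spin": 0}], "grip": 56}}

```text
t: 30.2
tcp_pos: [0.3696, 0.32, 0.139]
ee_rot: [0.002, -0.66, 0.751, -0.001]
contact_force: [-0.5, 0.2, -0.5]
opening: 0.635
finger_force: 0.0
```

```bash
python3 p.py 614.8 232.5 273.5 100 5
```

```text
t 30.2 tcp [369.6 320.  139. ] phi -97.4 tilt 0.004 F [-0.5  0.2 -0.5] open 55.9 ff 0.0 q6 -2.54
spin -10.9; tx 102.3 ty -239.4 tz to {'100': np.float64(39.0), '5': np.float64(134.0)}
```

Request:
{"op": "arm_command", "data": {"deltas": [{"tx": 0, "ty": 0, "tz": 0, "spin": -5.5}, {"tx": 0, "ty": 0, "tz": 0, "spin": -5.4}, {"tx": 5, "ty": -12, "tz": 0, "spin": 0}, {"tx": 12, "ty": -28, "tz": 0, "spin": 0}, {"tx": 12, "ty": -28, "tz": 0, "spin": 0}, {"tx": 12, "ty": -28, "tz": 0, "spin": 0}, {"tx": 12, "ty": -28, "tz": 0, "spin": 0}, {"tx": 12, "ty": -28, "tz": 0, "spin": 0}, {"tx": 12, "ty": -28, "tz": 0, "spin": 0}, {"tx": 12, "ty": -28, "tz": 0, "spin": 0}, {"tx": 9, "ty": -22, "tz": 0, "spin": 0}, {"tx": 4, "ty": -9, "tz": 0, "spin": 0}, {"tx": 0, "ty": 0, "tz": 0, "spin": 0}, {"tx": 0, "ty": 0, "tz": 0, "spin": 0}, {"tx": 0, "ty": 0, "tz": 0, "spin": 0}], "grip": 88}}

```text
t: 31.7
tcp_pos: [0.6119, 0.2326, 0.1366]
ee_rot: [0.0, 0.728, -0.685, -0.0]
contact_force: [-0.4, 0.7, -0.2]
opening: 0.998
finger_force: 0.0
```

```bash
python3 - <<'E'
from m import *
cap('top','t8'); cap('side','s8')
for n in('t8','s8'):
    c=load(n);C=cloud(c);X,Y,Z=C[...,0],C[...,1],C[...,2];d=c['depth']>0
    hsv=cv2.cvtColor(c['image'],cv2.COLOR_RGB2HSV)
    F=d&(abs(X-.415)<.08)&(abs(Y-.316)<.08); g=F&(hsv[...,0]>40)&(hsv[...,0]<90)&(hsv[...,1]>80)
    rect(c,g,.027,'green'); rect(c,F&(Z>.037)&(Z<.06)&(X<.4),.047,'plug'); rect(c,F&(g|((Z>.02)&(Z<.06)&(X<.46))),.027,'board')
    A=np.c_[X[g],Y[g],np.ones(g.sum())]; print('tilt',np.linalg.lstsq(A,Z[g],rcond=None)[0].round(3),Z[g].mean().round(4))
    U=d&(abs(X-.615)<.06)&(abs(Y-.229)<.1)&(Z<.05); rect(c,U&(Z>.007),.014,'housing')
b=cv2.imread('pics/s8.png')[215:375,140:270]; a=cv2.imread('pics/t8.png')[150:270,135:235]
cv2.imwrite('pics/crop8.png',np.hstack([cv2.resize(a,(400,480),interpolation=cv2.INTER_CUBIC),cv2.resize(b,(390,480),interpolation=cv2.INTER_CUBIC)]))
E
python3 p.py 614.8 232.5 273.5 60 5
```

```text
green none
plug none
board none
tilt [0. 0. 0.] nan
housing c 617.4 202.0  58x57 long-axis -85.2 deg mean [620.1 200.3] px 134
green c 412.7 317.3  97x44 long-axis -7.4 deg mean [416.6 316.5] px 557
plug c 366.3 322.1  42x25 long-axis 83.2 deg mean [366.6 322.8] px 239
board c 408.4 316.1  107x49 long-axis -6.0 deg mean [406.8 316.6] px 1061
tilt [-0.019 -0.035  0.046] 0.0268
housing c 614.8 228.4  108x60 long-axis -86.9 deg mean [614.7 232.1] px 370
t 31.8 tcp [612.3 232.8 137.1] phi -86.5 tilt 0.000 F [ 0.2  0.2 -0. ] open 88.3 ff 0.0 q6 -3.02
spin 0.0; tx 0.4 ty -2.5 tz to {'60': np.float64(77.1), '5': np.float64(132.1)}<stdin>:8: RuntimeWarning: Mean of empty slice.
  ret = ret.dtype.type(ret / rcount)
```

View pics/crop8.png

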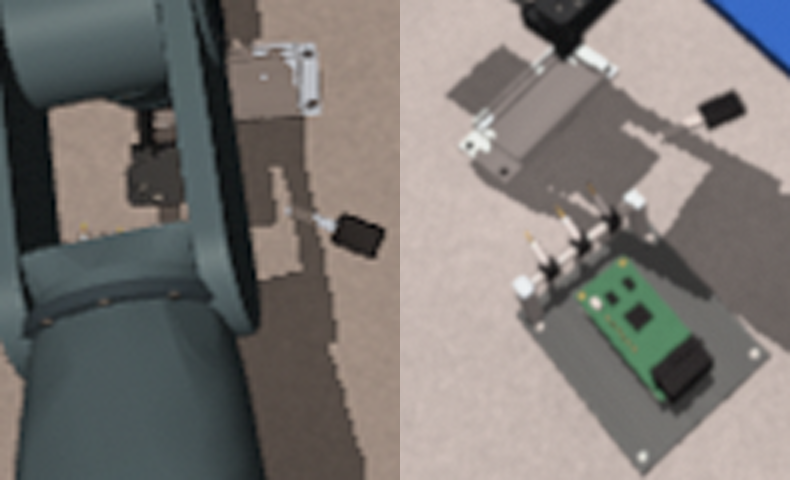

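The side crop shows the board level and centred on the standoffs with its plug at the open edge, and the empty housing at (545,110) in place. Descending on the housing.

Request:
{"op": "arm_command", "data": {"deltas": [{"tx": 0, "ty": -2.5, "tz": 10, "spin": 0}, {"tx": 0, "ty": 0, "tz": 20, "spin": 0}, {"tx": 0, "ty": 0, "tz": 25, "spin": 0}, {"tx": 0, "ty": 0, "tz": 25, "spin": 0}, {"tx": 0, "ty": 0, "tz": 20, "spin": 0}, {"tx": 0, "ty": 0, "tz": 15, "spin": 0}, {"tx": 0, "ty": 0, "tz": 10, "spin": 0}, {"tx": 0, "ty": 0, "tz": 5, "spin": 0}, {"tx": 0, "ty": 0, "tz": 1, "spin": 0}, {"tx": 0, "ty": 0, "tz": 0, "spin": 0}, {"tx": 0, "ty": 0, "tz": 0, "spin": 0}]}}

```text
t: 32.9
tcp_pos: [0.6164, 0.2324, 0.0071]
ee_rot: [-0.001, 0.728, -0.685, 0.001]
contact_force: [0.6, 0.4, -0.4]
opening: 0.998
finger_force: 0.0
```

Request:
{"op": "arm_command", "data": {"deltas": [{"tx": 0, "ty": 0, "tz": 0, "spin": 0}, {"tx": 0, "ty": 0, "tz": 0, "spin": 0}, {"tx": 0, "ty": 0, "tz": 0, "spin": 0}, {"tx": 0, "ty": 0, "tz": 0, "spin": 0}, {"tx": 0, "ty": 0, "tz": 0, "spin": 0}, {"tx": 0, "ty": 0, "tz": 0, "spin": 0}, {"tx": 0, "ty": 0, "tz": 0, "spin": 0}], "grip": 46, "newtons": 30}}

```text
t: 33.6
tcp_pos: [0.6158, 0.2323, 0.0061]
ee_rot: [-0.0, 0.728, -0.685, 0.0]
contact_force: [-0.0, -0.1, 1.6]
opening: 0.629
finger_force: 30.0
```

```bash
python3 p.py 516.5 -5 172.9 100 6
```

```text
t 33.6 tcp [615.8 232.3   6.1] phi -86.5 tilt 0.000 F [-0.  -0.1  1.6] open 55.4 ff 30.0 q6 -3.02
spin 100.6; tx 69.2 ty -247.8 tz to {'100': np.float64(-93.9), '6': np.float64(0.1)}
```

Request:
{"op": "arm_command", "data": {"deltas": [{"tx": 0, "ty": 0, "tz": -10, "spin": 0}, {"tx": 0, "ty": 0, "tz": -20, "spin": 0}, {"tx": 0, "ty": 0, "tz": -30, "spin": 0}, {"tx": 0, "ty": 0, "tz": -20, "spin": 0}, {"tx": 0, "ty": 0, "tz": 0, "spin": 4.6}, {"tx": 0, "ty": 0, "tz": 0, "spin": 8}, {"tx": 0, "ty": 0, "tz": 0, "spin": 8}, {"tx": 0, "ty": 0, "tz": 0, "spin": 8}, {"tx": 0, "ty": 0, "tz": 0, "spin": 8}, {"tx": 0, "ty": 0, "tz": 0, "spin": 8}, {"tx": 0, "ty": 0, "tz": 0, "spin": 8}, {"tx": 0, "ty": 0, "tz": 0, "spin": 8}, {"tx": 0, "ty": 0, "tz": 0, "spin": 8}, {"tx": 0, "ty": 0, "tz": 0, "spin": 8}, {"tx": 0, "ty": 0, "tz": 0, "spin": 8}, {"tx": 0, "ty": 0, "tz": 0, "spin": 8}, {"tx": 0, "ty": 0, "tz": 0, "spin": 8}, {"tx": 0, "ty": 0, "tz": 0, "spin": 0}, {"tx": 0, "ty": 0, "tz": 0, "spin": 0}]}}

```text
t: 35.5
tcp_pos: [0.6154, 0.2322, 0.0861]
ee_rot: [-0.0, 0.06, 0.998, -0.0]
contact_force: [0.2, 0.4, -2.2]
opening: 0.632
finger_force: 30.0
```

Request:
{"op": "arm_command", "data": {"deltas": [{"tx": 4, "ty": -14, "tz": 0, "spin": 0}, {"tx": 8, "ty": -28, "tz": 0, "spin": 0}, {"tx": 8, "ty": -28, "tz": 0, "spin": 0}, {"tx": 8, "ty": -28, "tz": 0, "spin": 0}, {"tx": 8, "ty": -28, "tz": 0, "spin": 0}, {"tx": 8, "ty": -28, "tz": 0, "spin": 0}, {"tx": 8, "ty": -28, "tz": 0, "spin": 0}, {"tx": 8, "ty": -28, "tz": 0, "spin": 0}, {"tx": 5, "ty": -20, "tz": 0, "spin": 0}, {"tx": 3, "ty": -12, "tz": 0, "spin": 0}, {"tx": 1, "ty": -5, "tz": 0, "spin": 0}, {"tx": 0, "ty": 0, "tz": 0, "spin": 0}, {"tx": 0, "ty": 0, "tz": 0, "spin": 0}, {"tx": 0, "ty": 0, "tz": 0, "spin": 0}]}}

```text
t: 36.9
tcp_pos: [0.5169, -0.0036, 0.086]
ee_rot: [0.0, 0.061, 0.998, 0.0]
contact_force: [0.5, -0.7, -1.7]
opening: 0.633
finger_force: 30.0
```

```bash
python3 p.py 516.5 -5 172.9 30 10; python3 -c "
from m import *
cap('side','s9')"
```

```text
t 36.9 tcp [516.9  -3.6  86. ] phi 173.0 tilt 0.000 F [ 0.5 -0.7 -1.7] open 55.8 ff 30.0 q6 -1.69
spin 0.1; tx 0.2 ty -1.5 tz to {'30': np.float64(56.0), '10': np.float64(76.0)}
```

View pics/s9.png

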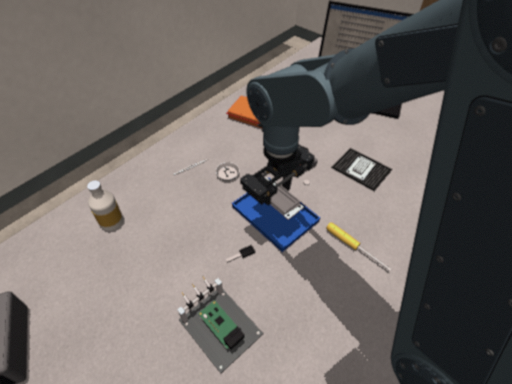

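Housing hangs over the tray at (287,203), aligned. Lowering.

Request:
{"op": "arm_command", "data": {"deltas": [{"tx": 0, "ty": -2, "tz": 10, "spin": 0}, {"tx": 0, "ty": 0, "tz": 20, "spin": 0}, {"tx": 0, "ty": 0, "tz": 20, "spin": 0}, {"tx": 0, "ty": 0, "tz": 13, "spin": 0}, {"tx": 0, "ty": 0, "tz": 7, "spin": 0}, {"tx": 0, "ty": 0, "tz": 3, "spin": 0}, {"tx": 0, "ty": 0, "tz": 2, "spin": 0}, {"tx": 0, "ty": 0, "tz": 1, "spin": 0}, {"tx": 0, "ty": 0, "tz": 0, "spin": 0}, {"tx": 0, "ty": 0, "tz": 0, "spin": 0}]}}

```text
t: 37.95
tcp_pos: [0.5168, -0.0064, 0.0106]
ee_rot: [0.001, 0.062, 0.998, -0.0]
contact_force: [0.0, -0.8, -1.6]
opening: 0.628
finger_force: 30.0
```

Request:
{"op": "arm_command", "data": {"deltas": [{"tx": 0, "ty": 0, "tz": 0, "spin": 0}, {"tx": 0, "ty": 0, "tz": 0, "spin": 0}, {"tx": 0, "ty": 0, "tz": 0, "spin": 0}, {"tx": 0, "ty": 0, "tz": 0, "spin": 0}, {"tx": 0, "ty": 0, "tz": -10, "spin": 0}, {"tx": 0, "ty": 0, "tz": -20, "spin": 0}, {"tx": 0, "ty": 0, "tz": -30, "spin": 0}, {"tx": 0, "ty": 0, "tz": -40, "spin": 0}, {"tx": 0, "ty": 0, "tz": -40, "spin": 0}, {"tx": 0, "ty": 0, "tz": -20, "spin": 0}, {"tx": 0, "ty": 0, "tz": 0, "spin": 0}, {"tx": 0, "ty": 0, "tz": 0, "spin": 0}, {"tx": 0, "ty": 0, "tz": 0, "spin": 0}], "grip": 72}}

```text
t: 39.25
tcp_pos: [0.5153, -0.006, 0.1685]
ee_rot: [-0.001, 0.062, 0.998, 0.0]
contact_force: [0.0, 0.5, -0.4]
opening: 0.819
finger_force: 0.0
```

```bash
python3 p.py 516.5 -5 172.9 30; python3 - <<'E'
from m import *
cap('side','s10');cap('top','t10')
c=load('s10');C=cloud(c);X,Y,Z=C[...,0],C[...,1],C[...,2];d=c['depth']>0
R=lambda x,y,q:d&(abs(X-x)<q)&(abs(Y-y)<q)
rect(c,R(.425,-.32,.06)&(Z>.015)&(Z<.04),.022,'cover fins (mat 423,-318)')
rect(c,R(.592,-.209,.055)&(Z>.036)&(Z<.055),.045,'key (coil 590,-208)')
T=R(.516,-.003,.09); hs=cv2.cvtColor(c['image'],cv2.COLOR_RGB2HSV)
rect(c,T&(hs[...,1]<70)&(Z<.03),.012,'housing')
rect(c,R(.723,-.035,.06)&(Z>.006),.016,'dish')
a=cv2.imread('pics/s10.png')[100:280,200:400]; cv2.imwrite('pics/crop10.png',cv2.resize(a,(660,594),interpolation=cv2.INTER_CUBIC))
E
```

```text
t 39.2 tcp [515.3  -6.  168.5] phi 172.9 tilt 0.003 F [ 0.   0.5 -0.4] open 72.2 ff 0.0 q6 -1.69
spin -0.0; tx -1.1 ty 1.2 tz to {'30': np.float64(138.5)}
cover fins (mat 423,-318) c 424.5 -314.4  67x33 long-axis -85.9 deg mean [ 424.4 -313.2] px 150
key (coil 590,-208) c 575.5 -206.5  67x24 long-axis -73.2 deg mean [ 575.3 -208.3] px 81
housing c 510.1 -5.2  139x66 long-axis -7.9 deg mean [507.8  -3.3] px 927
dish c 720.1 -33.6  71x70 long-axis -49.1 deg mean [724.6 -38.3] px 136
```

View pics/crop10.png

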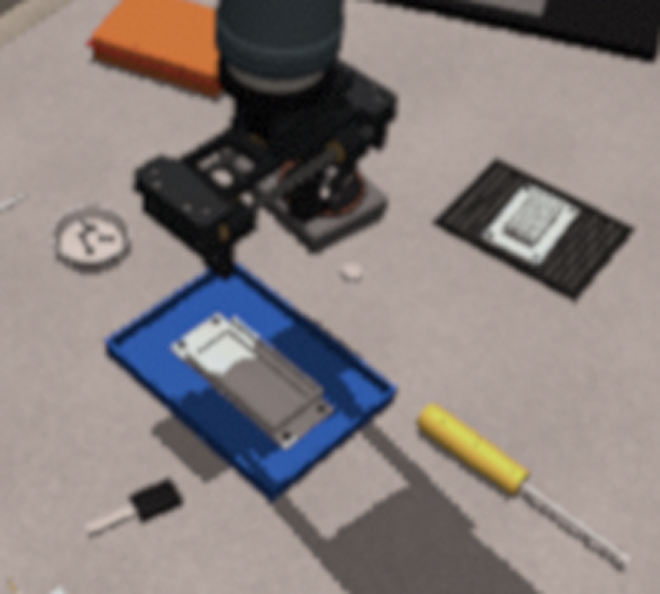

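The housing lies flat in the tray (252,380), the cover is on the mat and the dish hasn't moved. The gripper hides the key here, but the earlier view showed it centred on the pad. Handing in.

```bash
python3 -c "
from rig import r
print(r.close_job())"
```

```text
the job is handed in; nothing more can be done
None
```

The job is handed in after about 39 s of robot time: key on the coil pad, cover on the mat, board on the standoffs with its plug at the open edge, housing in the tray, dish unmoved. The hand-in call returned no verdict, and the key was last seen soon after placing because the gripper hid it in the final picture.

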